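# Brace the hazelnut jar in the sliding clamp and unscrew its lid

## Robot

A 6-joint arm with a two-finger parallel gripper is mounted at the origin on the work surface. World frame = base frame: x ahead of the robot, y to its left, z up, the work surface at z = 0. Lengths are in mm, angles in rad, forces in N, time in s.
With the tool pointing down it reaches from about 350 to 775 mm from the base axis. Payload 7.3 kg.
Tool frame: the origin (TCP) lies at the very end of the fingers, on their centre line; the grasp point (between the pads) lies 19 mm behind it; z points along the fingers, y is the line along which they close (so a half turn about z gives the same grasp; the last joint's range is limited). The gripper opens to 92 mm and grips with 3 to 60 N. Pads are 19 mm wide; open, the fingers measure 130 mm over their backs; the gripper's body (75 mm by 190 mm) begins 47 mm behind the grasp point.
Start: joints at [-1.315, 0.342, 1.524, -0, 1.275, -0.146], TCP at [205.338, -483.199, 226.741] pointing down, gripper open.
Joint ranges: [-2.53, 2.53], [-0.77, 2.02], [0.04, 2.7], [-1, 4.14], [0.28, 2.66], [-3.11, 3.11]. Speed limits (rad/s): [2.57, 2.57, 3.14, 3.14, 3.14, 3.14].

## Interface

Orientations are given as [roll, pitch, yaw] about the fixed x, y, z axes, in that order (R = Rz(yaw) Ry(pitch) Rx(roll)).
In Python, from plant import get_obs, vision, workorder gives the robot as it stands.
- The arm moves only by the shell command python3 -m pendant 'ROWS' [OPENING]. ROWS is a JSON object of lists of equal length, an entry for each row: "dp": the shift along the tool's x, y, z in m, a list of three; "rotation": the turn, a rotation vector about the tool's x, y, z in rad, a list of three. A call has 1 to 8 rows; each row is the pose to reach, as a shift and turn from the pose commanded when the call began, along the tool's axes at that moment; what a row does not reach only later rows make up. A row lasts 1/8 s, in which the tool goes at most 62.5 mm and 10.7 degrees, less where a joint would pass 70% of its speed; a pose out of reach is approached as far as the arm can. A call with a gripper value outside its range is refused whole. OPENING is the finger opening in m, from 0 to 0.0918, set as the call begins (- or left out, the last holds). The fingers move at their own pace and stop on an object; the grip force is fixed at half the most. Time passes only in rows, so rows that repeat a pose let the fingers close. It gives the time, the measured TCP pose, the force, the opening and the grip force at its end, in the units of the state.
- get_obs(): the state, without advancing time (a new reading comes with each control period).
- vision.capture(name): name is "side" or "top" or "wrist"; returns a dict with "pixels" (384x512x3 uint8, red, green, blue), "vfov" (degrees; the focal length in pixels is half the picture's height over the tangent of half this angle, whatever the lens; pixels are square), "cx", "cy" (the principal point, pixels), "pose" (4x4, takes a point from camera to world coordinates); the wrist camera has in their place "T_tool_cam" (4x4, takes a point from camera to tool coordinates, whose origin is the TCP and whose axes are the flange's). Camera axes: x right, y up, looking along -z (the intrinsics and any distortion apply to the point x, -y, -z); pixel columns grow to the right and rows downward; lengths in mm; the calibration is good to about 2 mm. A picture is of the moment at which its call begins: read the wrist's pose just before it. There is no depth.
- workorder.close_job(): hands the job in; it is judged then, once.
The state is a dict: "time": time; "joint_positions": joint angles; "dq": joint speeds; "tau": joint torques, N m; "tool_pos": TCP position; "tcp_rot": TCP orientation; "contact_force": force on the tool from outside, world axes, zero at the start; "moment": the same for the moment, N m; "grip_width": finger opening in mm; "finger_force": force on a finger pad.
Only numpy, scipy, OpenCV 4.12 (cv2) and the standard library are available. Lean on these libraries where they do the work, as an engineer would, in place of code of your own. Each camera call takes 0.05 s, during which the arm holds its last target. There are 200 camera calls.

## Task

The sealed square jar of hazelnuts stands loose in the jar clamp on the shop counter: slide the clamp's jaw by its black knob fully home to its end stop, so that the jar is braced, then unscrew the tight lid anticlockwise, only until its thread lets go and no further, and lift it straight up off the jar. Finish while still holding the lid in the gripper, level and still, about a centimetre above the jar's mouth and centred over it, with the jar left standing in the closed clamp and nothing else on the counter disturbed.

Things in the scene. Friction and masses are not known exactly. Their poses are not given: they have to be found in the camera images.
- clamp: Jar clamp fixed to the counter: white board 200 x 300 x 12 mm (x, y, z), a fixed jaw at its -y end and a sliding jaw that runs along y on two 10 mm high rails at x = +-66 mm. Origin: centre of the board's underside. The fixed jaw's rubber face (104 mm wide, 45 mm high above the board) is at y = -120 mm. Closed, the gap is 73.5 mm and the braced jar stands near y = -83 mm.
- jaw (a joint): Sliding jaw, m: 0 fully open, 0.070 closed against the stop collars on its rails. It moves to the clamp's -y as the value grows, pushing the jar along and squaring it against the fixed jaw. A friction brake of about 12 N holds it where it is left; pushing it with the jar takes 15 to 20 N. Its rubber face is as wide and high as the fixed one.
- jaw_knob (a point): Centre of the top of the sliding jaw's black plastic knob: an upright cylinder 28 mm across and 42 mm high on a thin stem, 65 mm behind the jaw's rubber face; its top is 97 mm above the counter. Gripped from above, it is moved along the clamp's y.
- jar: Square glass jar of hazelnuts, loose on the clamp's board between the jaws: body 72 x 72 x 80 mm, shoulder to 87 mm, round neck 46 mm across up to the rim at 104 mm, about 0.55 kg. Origin: centre of its underside, z up. At first it stands off centre, turned up to 0.15 rad in the clamp. Three thread ledges 120 degrees apart on its neck.
- jar_mouth (a point): Centre of the jar's mouth, level with its rim, 104 mm above the jar's underside.
- lid: Round steel twist-off lid, 62 mm across, 17 mm high, 40 g. Origin: centre of its skirt's lower edge, 11 mm below the jar's rim when screwed on; z up. It opens anticlockwise from above without rising; its seal drags with 0.45 N m until it is lifted. After 65 degrees (1.13 rad) its three lugs clear the jar's ledges and it lifts off (before: 1 mm only); at 100 degrees (1.75 rad) they meet the next.
- lid_top (a point): Centre of the lid's top, 17 mm above its lower edge.
- lid_label (a point): Centre of a small blank paper date label (10 x 18 mm) on the lid's top, 16.5 mm from its axis along the lid's +x. Lid tight: it lies on the jar's +x side; seen from above, the angle it has turned about the jar from there is how far the lid is unscrewed.
- scoop: Bystander: steel nut scoop lying beyond the clamp, about 175 x 60 x 34 mm; origin under the back of its blade.
- cup: Bystander: open steel cup, 72 mm across, 85 mm high; origin at the centre of its underside.
- spread_jar: Bystander: round amber jar with its own lid, 62 mm across, 85 mm high; origin at the centre of its underside.
Not all that is in view belongs to the job. Of the things that look like the lid, the larger one is meant. Leave any blue look-alike of the jar alone.

How it is judged (in metres and radians):
On the way, in this order (a step that is already met when the one before it is completed fails the run):
1. the sliding jaw is home at its end stop with the jar upright between the jaws, the lid still screwed tight (value of joint jaw above 0.067 m and y of jar in the frame of clamp between -0.09 and -0.078 m and angle between jar's own z axis and vertical below 0.06 rad and x of lid_label in the frame of jar above 0.0145 m and z of lid in the frame of jar_mouth below -0.008 m), for 0.2 s.
2. the lid is turned anticlockwise on the braced jar until its thread lets go (x of lid_label in the frame of jar below 0.0085 m and y of lid_label in the frame of jar above 0.008 m and value of joint jaw above 0.064 m), for 0.1 s.
At the end, for the whole second after the job is handed in: Fingers hold the lid (over 3 N), level within 0.15 rad, still, its lower edge 3 to 30 mm above the jar's rim, within 12 mm of its axis, clear of the jar, turned 55 to 119 degrees from tight. The jaw is within 6 mm of its end stop, the jar upright on the board between the jaws (value of joint jaw above 0.064 m and y of jar in the frame of clamp between -0.09 and -0.078 m and x of jar in the frame of clamp between -0.025 and 0.025 m and z of jar in the frame of clamp below 0.016 m and angle between jar's own z axis and vertical below 0.06 rad and z of lid in the frame of jar_mouth between 0.003 and 0.03 m and horizontal distance between lid and jar_mouth below 0.012 m and angle between lid's own z axis and vertical below 0.15 rad and linear speed of lid below 0.02 m/s and contact force between the fingers and lid above 3 N and contact force between lid and jar below 0.1 N and x of lid_label in the frame of jar between -0.008 and 0.0095 m and y of lid_label in the frame of jar above 0.008 m); the arm keeps its last pose, push and grip.
It fails at once if the jar spins in the clamp (more than 0.35 rad out of square) (angle between the x axis of jar and the x axis of clamp, either way round above 0.35 rad).
It fails at once if the jar is lifted off the board or tipped over (z of jar in the frame of clamp above 0.02 m or angle between jar's own z axis and vertical above 0.2 rad).
It fails at once if the lid is forced off before its thread lets go (z of lid in the frame of jar_mouth above -0.006 m and x of lid_label in the frame of jar above 0.0105 m).
It fails at once if the scoop, the cup or the round jar is pushed away (more than 30 mm) (distance of any of scoop, cup, spread_jar from where it was at the start of the episode above 0.03 m).
It also fails if it takes over 48 s, if anything falls off the work surface, if the arm or the gripper's body presses on something with over 40 N, if the wrist force passes 120 N, or if a joint passes its speed limit or range.

## Working session

There is one attempt and no reset: what is moved stays moved. The work goes in short steps, Python scripts to look and compute and a shell command to move; the robot and the scene stay as the last step left them, time stands still between calls to the robot, and variables do not carry over. Pictures are saved under pics/ and viewed, at most 10 in all, crops included, and the job is handed in when it is done.

```bash
mkdir -p pics; cat > h.py <<'E'
import numpy as np, cv2
from plant import get_obs, vision, workorder
from scipy.spatial.transform import Rotation as R
def cap(n):
    o=get_obs(); c=vision.capture(n); im=c["pixels"]
    if n=="wrist":
        T=np.eye(4); T[:3,:3]=R.from_euler('xyz',o["tcp_rot"]).as_matrix(); T[:3,3]=np.array(o["tool_pos"])
        P=T@np.array(c["T_tool_cam"])
    else: P=np.array(c["pose"])
    return c,im,P
def ray(c,P,u,v):
    f=c["pixels"].shape[0]/2/np.tan(np.radians(c["vfov"]/2))
    d=np.array([(u-c["cx"])/f,-(v-c["cy"])/f,-1.])
    return P[:3,3],P[:3,:3]@d
def onz(c,P,u,v,z):
    o,d=ray(c,P,u,v); return o+d*(z-o[2])/d[2]
def proj(c,P,X):
    f=c["pixels"].shape[0]/2/np.tan(np.radians(c["vfov"]/2))
    p=np.linalg.inv(P)@np.append(X,1); return c["cx"]-f*p[0]/p[2], c["cy"]+f*p[1]/p[2]
def save(n,im): cv2.imwrite(f"pics/{n}.png",im[:,:,::-1])
E
python3 - <<'E'
from h import *
print(get_obs())
for n in ("top","side"):
    c,im,P=cap(n); save(n+"1",im); print({k:v for k,v in c.items() if k!="pixels"})
E
```

```text
{'time': 0.0, 'joint_positions': array([-1.31501870e+00,  3.42692456e-01,  1.52500828e+00, -5.44236775e-05,
        1.27540081e+00, -1.46012763e-01]), 'dq': array([ 0.00060389,  0.00022976, -0.00121806,  0.0009447 , -0.00063937,
        0.000206  ]), 'tau': array([-1.55068297e-03, -4.31246459e+01, -2.44213986e+01,  7.15618883e-02,
        5.60708146e-02, -1.35777091e-04]), 'tool_pos': array([ 205.20497825, -482.79301798,  226.06372386]), 'tcp_rot': array([-3.14009225e+00, -1.68046347e-04,  4.01806142e-01]), 'contact_force': array([ 0.35930628, -0.41614629, -0.47181293]), 'moment': array([ 0.00403852, -0.00335486, -0.02729867]), 'finger_force': 0.0, 'grip_width': 91.9914148847696}
{'vfov': 55.73004837296515, 'cx': 254.66587641676094, 'cy': 187.80703263690543, 'pose': array([[-1.11669239e-02,  9.86457208e-01, -1.63638252e-01,
         3.84491393e+02],
       [-9.99927300e-01, -1.17607711e-02, -2.66065787e-03,
        -1.48405414e+01],
       [-4.54913716e-03,  1.63596644e-01,  9.86516824e-01,
         1.37732844e+03],
       [ 0.00000000e+00,  0.00000000e+00,  0.00000000e+00,
         1.00000000e+00]])}
{'vfov': 51.32243864771837, 'cx': 255.81240715005794, 'cy': 196.24131685023704, 'pose': array([[ 9.86669036e-01,  1.16495325e-01, -1.13635614e-01,
         4.72664022e+02],
       [-1.61292716e-01,  6.07107077e-01, -7.78078182e-01,
        -8.75632711e+02],
       [-2.16534850e-02,  7.86034246e-01,  6.17803602e-01,
         8.18126265e+02],
       [ 0.00000000e+00,  0.00000000e+00,  0.00000000e+00,
         1.00000000e+00]])}
```

View pics/top1.png

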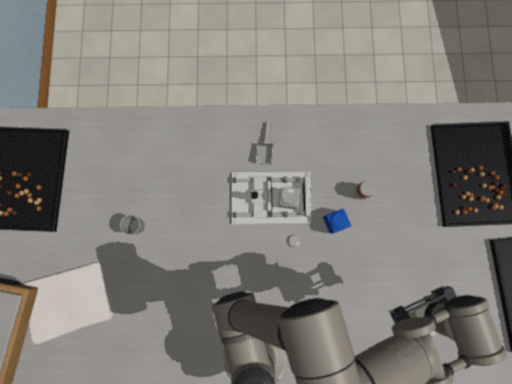

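View pics/side1.png

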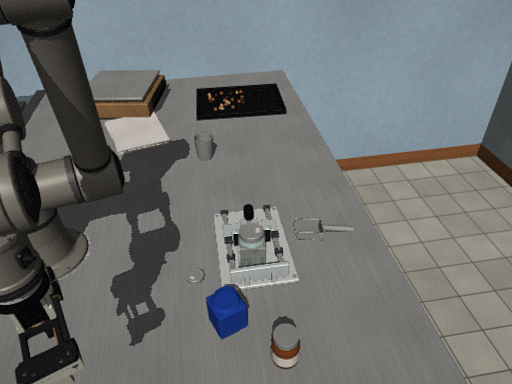

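The top view shows the clamp board at cols 231–310, rows 172–223. The knob is near (254,195), the jar lid near (290,197), the small decoy lid at (294,241) and the blue jar at (337,221). The fixed jaw is on the right, towards world -y.

```bash
python3 - <<'E'
from h import *
c,im,P=cap("top")
hsv=cv2.cvtColor(im,cv2.COLOR_RGB2HSV)
m=((hsv[...,1]<25)&(hsv[...,2]>185)).astype(np.uint8)*255
m[:160]=0;m[235:]=0;m[:,:222]=0;m[:,320:]=0
m=cv2.morphologyEx(m,cv2.MORPH_CLOSE,np.ones((5,5)))
ct=max(cv2.findContours(m,0,2)[0],key=cv2.contourArea)
r=cv2.minAreaRect(ct);print(r)
for p in cv2.boxPoints(r): print(p,onz(c,P,*p,12).round(1))
print("ctr",onz(c,P,*r[0],12).round(1))
k=(hsv[...,2]<45).astype(np.uint8); k[:,:240]=0;k[:,270:]=0;k[:185]=0;k[207:]=0
n,l,s,ce=cv2.connectedComponentsWithStats(k)
for i in range(1,n):
  if s[i,4]>8: print(s[i],ce[i],onz(c,P,*ce[i],97).round(1))
print("lid",onz(c,P,290,197,122).round(1))
save("top2",cv2.resize(im[155:235,215:325],None,fx=7,fy=7,interpolation=cv2.INTER_CUBIC))
E
```

```text
((269.0, 217.0), (72.0, 10.0), -0.0)
[233. 222.] [481.9  71.6  12. ]
[233. 212.] [519.5  71.6  12. ]
[305. 212.] [ 516.3 -199.7   12. ]
[305. 222.] [ 478.7 -198.4   12. ]
ctr [499.1 -63.8  12. ]
[252 192   5   6  24] [254.         194.70833333] [572.   -8.7  97. ]
lid [ 558.8 -134.3  122. ]
```

View pics/top2.png

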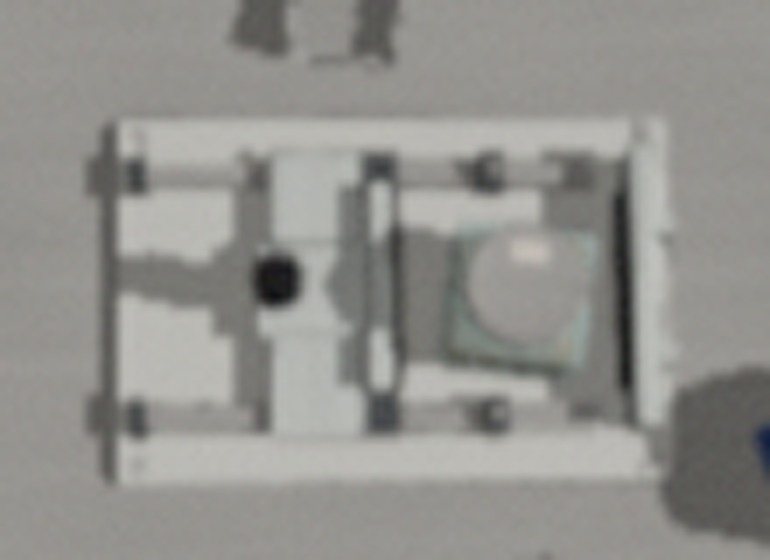

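The crop shows the clamp almost square to the world, with yaw about 0. The knob is at about (572,-9) and the label is on the lid's +x side, so the lid is tight. I'll move above the knob.

```bash
python3 -m pendant '{"dp":[[0.04,-0.022,0],[0.085,-0.048,0],[0.13,-0.073,0],[0.175,-0.098,0],[0.22,-0.123,0],[0.265,-0.149,0],[0.31,-0.174,0],[0.35,-0.196,0]],"rotation":[[0,0,0.05],[0,0,0.1],[0,0,0.15],[0,0,0.2],[0,0,0.25],[0,0,0.3],[0,0,0.35],[0,0,0.4]]}'
```

```text
time: 1.15
tool_pos: [451.6, -164.3, 226.6]
tcp_rot: [-3.142, 0.0, 0.001]
contact_force: [0.4, -0.6, 0.3]
grip_width: 92.2
finger_force: 0.0
```

```bash
python3 -m pendant '{"dp":[[0.03,-0.03,0],[0.06,-0.065,0],[0.09,-0.1,0],[0.11,-0.13,0],[0.12,-0.145,0],[0.12,-0.145,0],[0.12,-0.145,0]],"rotation":[[0,0,0],[0,0,0],[0,0,0],[0,0,0],[0,0,0],[0,0,0],[0,0,0]]}'
python3 - <<'E'
from h import *
print(get_obs()["tool_pos"])
c,im,P=cap("wrist"); save("w1",im); print(c["vfov"],c["cx"],c["cy"],P.round(2),P[:3,3]); np.save("w1P",P)
print(proj(c,P,[572,-9,97]),proj(c,P,[559,-134,122]))
E
```

```text
time: 2.02
tool_pos: [570.0, -21.8, 226.7]
tcp_rot: [3.141, 0.001, 0.001]
contact_force: [0.7, 0.1, -0.6]
grip_width: 91.3
finger_force: 0.0
[569.97179924 -21.75573685 226.65740112]
63.86126230779694 256.0089485800535 192.06159866408282 [[ 0.0000e+00  9.5000e-01  3.0000e-01  6.5264e+02]
 [-1.0000e+00  0.0000e+00  0.0000e+00 -2.1490e+01]
 [ 0.0000e+00 -3.0000e-01  9.5000e-01  3.8487e+02]
 [ 0.0000e+00  0.0000e+00  0.0000e+00  1.0000e+00]] [652.64425356 -21.49498838 384.87124826]
(np.float64(242.35455344002818), np.float64(180.89182263821905)) (np.float64(379.3899489757515), np.float64(202.22142581122637))
```

View pics/w1.png

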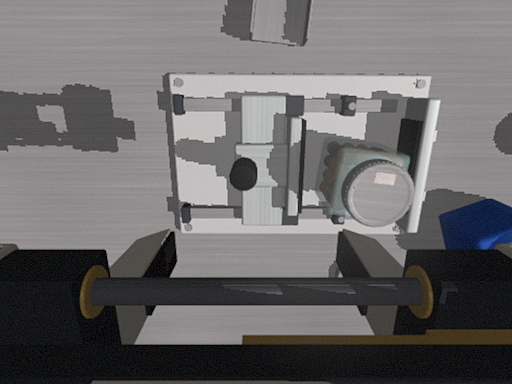

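The wrist view shows the knob as a dark blob around (244,174) and the jar's lid as a grey disc around (379,194), with the label near (384,178).

```bash
python3 - <<'E'
from h import *
c,_,_=cap("top")
im=cv2.imread("pics/w1.png")[:,:,::-1]; P=np.load("w1P.npy")
c=dict(pixels=im,vfov=63.86126,cx=256.009,cy=192.062)
g=im.max(2); k=(g<45).astype(np.uint8); k[:,:225]=0;k[:,265:]=0;k[:150]=0;k[200:]=0
n,l,s,ce=cv2.connectedComponentsWithStats(k); i=1+s[1:,4].argmax(); print(s[i],ce[i])
x,y,w,h,_=s[i]
u=x+w/2-.5; v=y+h-w*.97/2-.5; print("knob",onz(c,P,u,v,97),u,v)
gm=cv2.medianBlur(cv2.cvtColor(im,cv2.COLOR_RGB2GRAY),3)
print("lid circ",cv2.HoughCircles(gm,cv2.HOUGH_GRADIENT,1,40,param1=80,param2=25,minRadius=30,maxRadius=42))
for q in [(168,73),(431,77),(420,234),(180,234)]: print(q,onz(c,P,*q,12).round(1))
print("lid",onz(c,P,379,194,122).round(1),"label",onz(c,P,384.5,178.5,122).round(1))
E
```

```text
[230 158  27  32 225] [240.16       170.03555556]
knob [576.49493366  -9.67860169  97.        ] 243.0 176.405
lid circ [[[375.5 192.5  34.8]]]
(168, 73) [674.7  77.1  12. ]
(431, 77) [ 670.8 -221.2   12. ]
(420, 234) [ 475.  -240.7   12. ]
(180, 234) [475.   78.4  12. ]
lid [ 566.8 -132.7  122. ] label [ 581.3 -135.8  122. ]
```

```bash
python3 -m pendant '{"dp":[[0.004,-0.012,0.02],[0.004,-0.012,0.045],[0.004,-0.012,0.07],[0.004,-0.012,0.095],[0.004,-0.012,0.12],[0.004,-0.012,0.14],[0.004,-0.012,0.158],[0.004,-0.012,0.158]],"rotation":[[0,0,0],[0,0,0],[0,0,0],[0,0,0],[0,0,0],[0,0,0],[0,0,0],[0,0,0]]}' 0.06; python3 -m pendant '{"dp":[[0,0,0],[0,0,0],[0,0,0],[0,0,0],[0,0,0],[0,0,0]],"rotation":[[0,0,0],[0,0,0],[0,0,0],[0,0,0],[0,0,0],[0,0,0]]}' 0.0
```

```text
time: 3.12
tool_pos: [573.4, -9.5, 67.7]
tcp_rot: [-3.141, 0.003, 0.001]
contact_force: [-0.3, -1.3, 0.0]
grip_width: 60.0
finger_force: 0.0
time: 3.88
tool_pos: [574.7, -8.9, 69.1]
tcp_rot: [3.141, -0.001, 0.002]
contact_force: [-0.9, -1.6, 4.8]
grip_width: 27.5
finger_force: 30.0
```

```bash
python3 -m pendant '{"dp":[[0,0.003,0],[0,0.007,0],[0,0.011,0],[0,0.015,0],[0,0.019,0],[0,0.023,0],[0,0.027,0],[0,0.031,0]],"rotation":[[0,0,0],[0,0,0],[0,0,0],[0,0,0],[0,0,0],[0,0,0],[0,0,0],[0,0,0]]}'; python3 -m pendant '{"dp":[[0,0.002,0],[0,0.004,0],[0,0.006,0],[0,0.008,0]],"rotation":[[0,0,0],[0,0,0],[0,0,0],[0,0,0]]}'
```

```text
time: 4.88
tool_pos: [574.6, -36.0, 69.1]
tcp_rot: [-3.137, -0.0, 0.002]
contact_force: [0.1, 14.8, 7.1]
grip_width: 27.4
finger_force: 30.0
time: 5.38
tool_pos: [574.6, -43.7, 69.1]
tcp_rot: [-3.136, -0.0, 0.002]
contact_force: [-1.1, 16.9, 7.4]
grip_width: 27.2
finger_force: 30.0
```

```bash
for i in 1; do python3 -m pendant '{"dp":[[0,0.002,0],[0,0.004,0],[0,0.006,0],[0,0.008,0]],"rotation":[[0,0,0],[0,0,0],[0,0,0],[0,0,0]]}'; python3 -m pendant '{"dp":[[0,0.001,0],[0,0.002,0],[0,0.002,0]],"rotation":[[0,0,0],[0,0,0],[0,0,0]]}';done
```

```text
time: 5.88
tool_pos: [574.5, -51.6, 69.1]
tcp_rot: [-3.136, 0.0, 0.002]
contact_force: [-1.2, 17.3, 7.2]
grip_width: 27.4
finger_force: 30.0
time: 6.25
tool_pos: [574.5, -52.5, 69.1]
tcp_rot: [-3.134, 0.0, 0.002]
contact_force: [0.0, 20.3, 7.8]
grip_width: 27.6
finger_force: 30.0
```

```bash
python3 -m pendant '{"dp":[[0,0.002,0],[0,0.003,0],[0,0.003,0]],"rotation":[[0,0,0],[0,0,0],[0,0,0]]}';  python3 - <<'E'
from h import *
c,im,P=cap("top"); print(get_obs()["tool_pos"],get_obs()["contact_force"])
save("top3",cv2.resize(im[155:235,215:325],None,fx=7,fy=7,interpolation=cv2.INTER_CUBIC))
E
```

```text
time: 6.62
tool_pos: [574.5, -52.5, 69.1]
tcp_rot: [-3.13, 0.0, 0.002]
contact_force: [1.2, 32.4, 8.8]
grip_width: 27.4
finger_force: 30.1
[574.5025417  -52.55081758  69.06051054] [ 1.25078064 32.29436549  9.10112141]
```

The jaw stopped dead at y=-52.5 while the force rose to 32 N, so it is home. I'll relax the push, release and rise.

```bash
python3 -m pendant '{"dp":[[0,-0.002,0],[0,-0.0035,0],[0,-0.0035,0]],"rotation":[[0,0,0],[0,0,0],[0,0,0]]}'; python3 -m pendant '{"dp":[[0,0,0],[0,0,0],[0,0,0],[0,0,0],[0,0,-0.03],[0,0,-0.07],[0,0,-0.11],[0,0,-0.14]],"rotation":[[0,0,0],[0,0,0],[0,0,0],[0,0,0],[0,0,0],[0,0,0],[0,0,0],[0,0,0]]}' 0.05; python3 -m pendant '{"dp":[[0,0.02,0],[0,0.04,0],[0,0.06,-0.01],[0,0.08,-0.02],[0,0.1,-0.02],[0,0.1,-0.02],[0,0.1,-0.02]],"rotation":[[0,0,0],[0,0,0],[0,0,0],[0,0,0],[0,0,0],[0,0,0],[0,0,0]]}' 0.09
python3 - <<'E'
from h import *
c,im,P=cap("wrist"); save("w2",im);np.save("w2P",P)
gm=cv2.medianBlur(cv2.cvtColor(im,cv2.COLOR_RGB2GRAY),3)
print(P[:3,3],cv2.HoughCircles(gm,cv2.HOUGH_GRADIENT,1,40,param1=80,param2=25,minRadius=30,maxRadius=45))
E
```

```text
time: 7.05
tool_pos: [574.5, -52.5, 69.0]
tcp_rot: [-3.135, 0.0, 0.002]
contact_force: [0.2, 17.9, 7.1]
grip_width: 27.0
finger_force: 30.0
time: 8.05
tool_pos: [574.9, -57.6, 210.6]
tcp_rot: [3.141, -0.002, 0.001]
contact_force: [0.4, 0.2, -0.2]
grip_width: 49.9
finger_force: 0.0
time: 8.93
tool_pos: [574.6, -156.9, 228.3]
tcp_rot: [-3.141, 0.001, 0.002]
contact_force: [0.9, 0.5, 0.2]
grip_width: 90.0
finger_force: 0.0
[ 657.28563167 -156.77393016  386.47773565] [[[253.5 194.5  33.3]]]
```

View pics/w2.png

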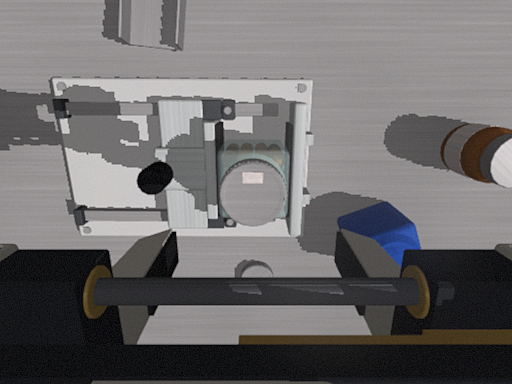

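The jar is now square in the clamp. The lid disc is centred near (253,191) and the label is at (253,178), still on the +x side. Next I'll refine the lid centre.

```bash
python3 - <<'E'
from h import *
im=cv2.imread("pics/w2.png")[:,:,::-1]; P=np.load("w2P.npy")
c=dict(pixels=im,vfov=63.86126,cx=256.009,cy=192.062)
def lab(im,c,P,box):
    h=cv2.cvtColor(np.ascontiguousarray(im),cv2.COLOR_RGB2HSV); x0,x1,y0,y1=box
    sub=h[y0:y1,x0:x1,2]; ys,xs=np.where(sub>sub.min()*.4+sub.max()*.6) if 0 else np.where(sub>210)
    print(len(xs),xs.mean()+x0,ys.mean()+y0, onz(c,P,xs.mean()+x0,ys.mean()+y0,122).round(1))
lab(im,c,P,(236,270,168,188))
for q in [(253,190),(253.5,194.5)]: print(onz(c,P,*q,122).round(1))
# expected outline check: lid rim top projected for centre guesses
z=122
for cx in (566,570,574):
    print(cx,[tuple(np.round(proj(c,P,[cx+dx,-154.5+dy,z]),1)) for dx,dy in ((31,0),(-31,0),(0,31),(0,-31))])
g=cv2.cvtColor(np.ascontiguousarray(im),cv2.COLOR_RGB2GRAY)
print(g[215:236,253]); print(g[190,210:226],g[190,280:296]); print(g[140:175,253])
e=np.zeros((1,));
save("w3",cv2.resize(im[135:240,200:310],None,fx=5.5,fy=5.5,interpolation=cv2.INTER_CUBIC))
E
```

```text
146 252.3904109589041 177.5958904109589 [ 586.2 -154.   122. ]
[ 574.6 -154.5  122. ]
[ 570.4 -155.   122. ]
566 [(np.float64(252.9), np.float64(165.7)), (np.float64(253.0), np.float64(230.3)), (np.float64(218.8), np.float64(199.0)), (np.float64(287.1), np.float64(199.1))]
570 [(np.float64(252.9), np.float64(161.2)), (np.float64(253.0), np.float64(226.4)), (np.float64(218.7), np.float64(194.8)), (np.float64(287.3), np.float64(194.9))]
574 [(np.float64(252.9), np.float64(156.7)), (np.float64(253.0), np.float64(222.4)), (np.float64(218.5), np.float64(190.6)), (np.float64(287.4), np.float64(190.7))]
[149 149 147 142 150 152 152 149 149 149 135 159 199 195 196 194 194 192
 195 197 194]
[110 112 112 109 107 111  78  35  72  84 113 150 160 158 162 160] [145 148 148 150 158 155 146 131  87  40  69 109 146 176 183 186]
[102 101 102 104 100 103 102  96  90  95 113 126 136 140 150 152 158 152
 112  66  72 100 121 136 144 149 149 144 148 155 149 131 170 215 203]
```

View pics/w3.png

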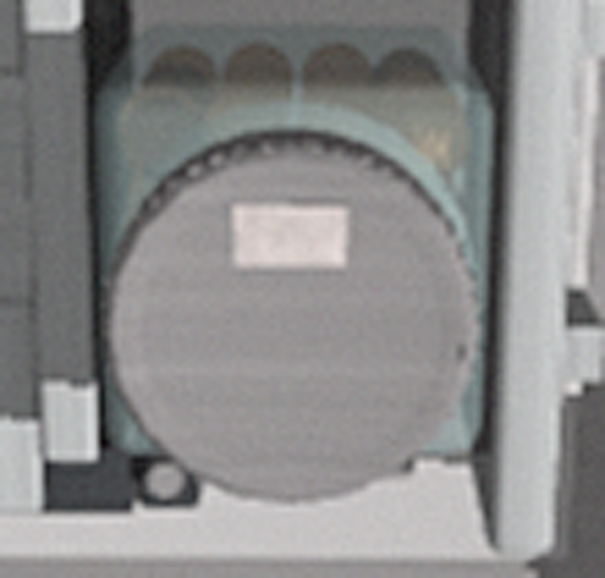

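The crop gives a lid-top outline of rows 162–226, so the lid centre is at (570,-154.5). The label position agrees. I'll descend and grip.

```bash
python3 -m pendant '{"dp":[[-0.0045,-0.0025,0.02],[-0.0045,-0.0025,0.045],[-0.0045,-0.0025,0.07],[-0.0045,-0.0025,0.09],[-0.0045,-0.0025,0.11],[-0.0045,-0.0025,0.122],[-0.0045,-0.0025,0.129],[-0.0045,-0.0025,0.129]],"rotation":[[0,0,0],[0,0,0],[0,0,0],[0,0,0],[0,0,0],[0,0,0],[0,0,0],[0,0,0]]}'; python3 -m pendant '{"dp":[[0,0,0],[0,0,0],[0,0,0],[0,0,0],[0,0,0],[0,0,0]],"rotation":[[0,0,0],[0,0,0],[0,0,0],[0,0,0],[0,0,0],[0,0,0]]}' 0.0
```

```text
time: 9.98
tool_pos: [570.3, -154.5, 99.7]
tcp_rot: [-3.142, 0.0, 0.002]
contact_force: [0.2, -0.4, 0.1]
grip_width: 90.1
finger_force: 0.0
time: 10.72
tool_pos: [570.4, -154.4, 99.9]
tcp_rot: [-3.141, -0.0, 0.002]
contact_force: [-0.7, 3.6, 3.3]
grip_width: 61.1
finger_force: 30.0
```

```bash
python3 -m pendant '{"dp":[[0,0,0],[0,0,0],[0,0,0],[0,0,0],[0,0,0],[0,0,0],[0,0,0],[0,0,0]],"rotation":[[0,0,-0.05],[0,0,-0.13],[0,0,-0.21],[0,0,-0.29],[0,0,-0.37],[0,0,-0.45],[0,0,-0.53],[0,0,-0.6]]}'; python3 - <<'E'
from h import *
print(get_obs()["moment"])
c,im,P=cap("top")
save("top4",cv2.resize(im[155:235,215:325],None,fx=7,fy=7,interpolation=cv2.INTER_CUBIC))
c,im,P=cap("wrist"); save("w4",im)
E
```

```text
time: 11.72
tool_pos: [570.6, -154.3, 99.9]
tcp_rot: [-3.141, -0.001, 0.603]
contact_force: [1.6, 3.9, 2.5]
grip_width: 61.1
finger_force: 30.0
[ 0.63375269 -0.08200966 -0.51209234]
```

View pics/w4.png

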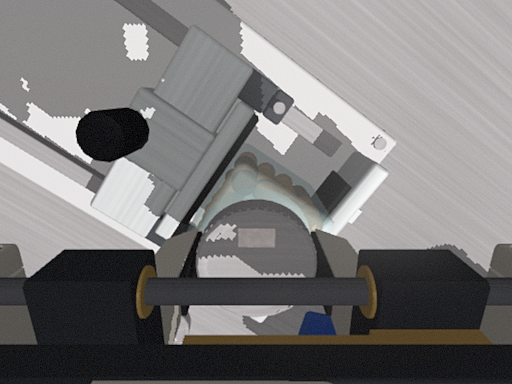

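The label at (257,238) is still straight up from the lid's centre in the wrist frame, so the lid turns with the gripper without slip, and the jar stays square. I'll continue to 1.4 rad in total.

```bash
python3 -m pendant '{"dp":[[0,0,0],[0,0,0],[0,0,0],[0,0,0],[0,0,0],[0,0,0],[0,0,0],[0,0,0]],"rotation":[[0,0,-0.1],[0,0,-0.2],[0,0,-0.3],[0,0,-0.42],[0,0,-0.55],[0,0,-0.68],[0,0,-0.78],[0,0,-0.8]]}';python3 -m pendant '{"dp":[[0,0,0],[0,0,0],[0,0,0]],"rotation":[[0,0,0],[0,0,0],[0,0,0]]}'; python3 - <<'E'
from h import *
print(get_obs()["moment"])
c,im,P=cap("wrist"); save("w5",im)
E
```

```text
time: 12.82
tool_pos: [570.4, -153.9, 100.0]
tcp_rot: [3.142, -0.001, 1.401]
contact_force: [-0.3, 5.9, 3.1]
grip_width: 60.9
finger_force: 30.0
time: 13.2
tool_pos: [570.4, -153.9, 99.9]
tcp_rot: [3.142, -0.001, 1.4]
contact_force: [0.4, 5.4, 5.0]
grip_width: 61.0
finger_force: 30.0
[ 0.9342318  -0.11596264 -0.40168686]
```

View pics/w5.png

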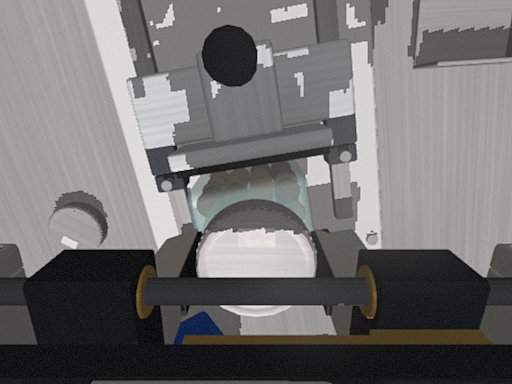

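The label is still at (257,238) in the wrist frame, so the lid has turned about 80°. Now I'll lift it 21 mm straight up.

```bash
python3 -m pendant '{"dp":[[0,0,-0.002],[0,0,-0.005],[0,0,-0.008],[0,0,-0.011],[0,0,-0.014],[0,0,-0.017],[0,0,-0.02],[0,0,-0.0215]],"rotation":[[0,0,0],[0,0,0],[0,0,0],[0,0,0],[0,0,0],[0,0,0],[0,0,0],[0,0,0]]}';python3 -m pendant '{"dp":[[0,0,0],[0,0,0],[0,0,0],[0,0,0]],"rotation":[[0,0,0],[0,0,0],[0,0,0],[0,0,0]]}'; python3 - <<'E'
from h import *
print(get_obs()["moment"])
c,im,P=cap("side"); a=cv2.resize(im[195:295,200:310],None,fx=5,fy=5,interpolation=cv2.INTER_CUBIC)
save("s6",a)
E
```

```text
time: 14.25
tool_pos: [570.4, -154.8, 121.5]
tcp_rot: [3.141, 0.0, 1.402]
contact_force: [-0.0, -0.1, 0.4]
grip_width: 61.3
finger_force: 30.0
time: 14.75
tool_pos: [570.3, -154.7, 121.1]
tcp_rot: [-3.142, 0.0, 1.402]
contact_force: [-0.2, -0.3, 0.2]
grip_width: 61.3
finger_force: 30.0
[ 0.00505881 -0.14952015 -0.01974615]
```

View pics/s6.png

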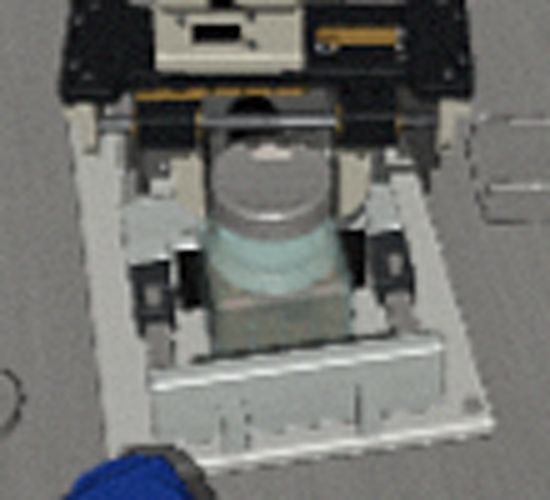

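The lid is held level above the jar's open neck, and the jar is standing between the closed jaws. Outside forces read about zero, so I'll hand in.

```bash
python3 -c "from plant import workorder; print(workorder.close_job())"
```

```text
the job is handed in; nothing more can be done
None
```

I handed the job in at about 15 s of the 48 s allowed: the jaw is home, the lid is unscrewed about 80° and held about 10 mm above the jar's mouth, and the jar stands in the closed clamp; no verdict came back.

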